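# Zero a blade field probe and hold it on the marked spot

### The arm

A 7-joint arm with a two-finger parallel gripper is mounted at the origin on a cart in front of the work surface, level with it; the furniture and walls round the work are solid. World frame = base frame: x ahead of the robot, y to its left, z up, the work surface at z = 0. Lengths are in m, angles in degrees, forces in N, time in s.
With the tool pointing down it reaches from about 0.425 to 0.875 m from the base axis. Payload 4.7 kg.
Tool frame: the origin (TCP) lies at the very end of the fingers, on their centre line; the grasp point (between the pads) lies 19 mm behind it; z points along the fingers, y is the line along which they close (so a half turn about z gives the same grasp; the last joint's range is limited). The gripper opens to 87 mm and grips with 3 to 60 N. Pads are 19 mm wide; open, the fingers measure 117 mm over their backs; the gripper's body (75 mm by 190 mm) begins 51 mm behind the grasp point.
Start: joints at [-75.968, 18.392, -4.016, 83.108, 1.295, 78.541, -3.26], TCP at [0.149, 0.633, 0.223] pointing down, gripper open.
Joint ranges: [-163.93, 163.93], [-17.29, 119.83], [-79.2, 71.16], [3.27, 140.29], [-89.18, 269.18], [5.43, 117.66], [-154.24, 154.24]. Speed limits (degrees/s): [147.25, 147.25, 180, 180, 180, 180, 180].

### API

Orientations are given as [roll, pitch, yaw] about the fixed x, y, z axes, in that order (R = Rz(yaw) Ry(pitch) Rx(roll)).
In Python, from cell import get_obs, read_camera, sign_off, silhouettes gives the robot as it stands.
- The arm moves only by the tool play_rows, never from a script. Its argument "steps" is a list that holds one entry, the list of rows, each a list of 7 numbers: the shift along the tool's x, y, z in m, then the turn, a rotation vector about the tool's x, y, z in rad, then the finger opening in m, from 0 to 0.087. A call has 1 to 12 rows; each row shifts and turns the commanded pose from where the row before left it, along the tool's axes as they then stand; what a row does not reach is not made up. A row lasts 1/10 s, in which the tool goes at most 50 mm and 8.59 degrees, less where a joint would pass 70% of its speed; a pose out of reach is approached as far as the arm can. A call is refused whole if a number of a shift passes 0.05 or a number of a turn 0.15, either way. A call with a gripper value outside its range is refused whole. The fingers move at their own pace and stop on an object; "force" is the grip in N (left out, the last holds). Time passes only in rows, so rows that do not move let the fingers close. It gives the time, the measured TCP pose, the force, the opening and the grip force at its end, in the units of the state.
- get_obs(): the state, without advancing time (a new reading comes with each control period).
- read_camera(name): name is "scene" or "top" or "wrist"; returns a dict with "frame" (420x560x3 uint8, red, green, blue), "intrinsics" (3x3 intrinsics, pixels), "view" (4x4, takes a point from world to camera coordinates). Camera axes: x right, y up, looking along -z (the intrinsics and any distortion apply to the point x, -y, -z); pixel columns grow to the right and rows downward; lengths in m; the calibration is good to about 2 mm. A picture is of the moment at which its call begins. There is no depth.
- sign_off(): hands the job in; it is judged then, once.
Trained networks look in the newest picture that a camera, given by its name, has taken for a name from the list of things; names that differ only in an ending like _2 or _b are one class to them, and where a whole thing is asked for, a point or a joint stands for the part that bears it (a point fixed in the world has none). Each returns a list of dicts, best first, with "p" (0 to 1); they miss things now and then, are a little off and sometimes report something else, mostly with a low value. They report only what shows in the picture. A call takes as long as a camera call. They do not tell look-alikes from the thing itself.
- silhouettes(camera, name): "pixels" (420x560 bool, what is visible of it) and "extent" ([left, top, right, bottom] in pixels, round what is visible of it).
The state is a dict: "time_s": time; "qpos": joint angles; "joint_velocities": joint speeds; "effort": joint torques, N m; "tool_pos": TCP position; "tool_rot": TCP orientation; "force": force on the tool from outside, world axes, zero at the start; "wrist_torque": the same for the moment, N m; "grip_width": finger opening in m; "grasp_force": force on a finger pad.
Only numpy, scipy, OpenCV 4.12 (cv2) and the standard library are available. Lean on these libraries where they do the work, as an engineer would, in place of code of your own. Each camera call takes 0.05 s, during which the arm holds its last target. There are 200 camera calls.

### The job

Take the flat-bladed probe out of its grey stand, lower its blade upright into the slot of the steel zeroing block until the line across the blade is level with the slot's mouth, and keep it still there for a second. Then hold the probe upright with the blade's end inside the ring on the sprung table, its width along the two short lines, pressing lightly so that the table sinks about half of its 10 mm travel. Finish while still holding it there, and leave the other things where they are.

Things in the scene. Friction and masses are not known exactly. Their poses are not given: they have to be found in the camera images.
- field_probe: Handheld probe, about 0.08 kg, 144 mm long, upright in its stand, blade down. Origin: centre of the end of the blade; z runs up to the handle, y along the blade's width, x across its thickness. Steel blade 4 mm (x) by 14 mm (y), 48 mm long, with a dark line round it at z = 32 mm; dark collar 20 x 26 mm from z = 48 to 55 mm; white handle 16 mm (x) by 24 mm (y) from z = 55 to 140 mm.
- probe_grip (a point): Point on the probe's axis in the handle, 115 mm above the end of the blade and 25 mm below the handle's top: a good place for the grip, across the 16 mm (x). Axes as the probe's.
- probe_stand: Grey plastic stand, fixed, foot 80 x 90 mm, 85 mm high; origin at the centre of its underside. It holds the probe upright, x and y along the stand's, the blade's end 7 mm above the worktop; the upper 62 mm of the handle stand out. Sleeve 24 x 30 mm, 30 mm deep, below it an 11 x 21 mm well for the blade: lift the probe straight up at least 80 mm to clear it.
- zero_block: Steel zeroing block (zero-field block) with dark bands and a dark frame round its slot, fixed: foot 76 x 86 mm, body 56 mm (x) by 66 mm (y), 66 mm high, with one blind slot in the middle of its top. Origin at the centre of its underside.
- slot_mouth (a point): Centre of the slot's mouth, in the top of the zero-field block, 66 mm above the worktop. The slot goes straight down 50 mm and measures 9 mm along x and 20 mm along y, with a 3 mm chamfer at the mouth. Either way round of the blade is right.
- field_stage: Fixed grey base 90 x 90 x 24 mm that carries on four posts a flat aluminium sprung table 90 x 90 mm with a 66 x 82 mm raised plate. Origin at the centre of its underside; top of the table 58 mm above the worktop when not pressed.
- spot (a point): Marked spot on top of the sprung table, 10 mm from its middle towards the base's +x: centre of a dark ring of 24 mm inner diameter. Two short dark lines, 12 mm long, lie beside the ring along y, at y = +-22 mm: the blade's width is to run along them (either way round). Moves down with the table.
- stage_table (a joint): How far the table has been pushed straight down, m: 0 free, 0.010 at its stop. Sprung: it starts to give at 1 N and then takes 0.6 N per mm (4 N at half travel).
- forceps: Steel forceps, 125 mm long, lying between the fixtures: a bystander, loose.
- marker_1: Marker pen, 136 mm long, lying between the fixtures: a bystander, loose.
- tape_roll: Roll of labelling tape, 80 mm across, 13 mm high, behind the fixtures: a bystander, loose.
- parafilm_roll: White roll of sealing film, 62 mm across, 50 mm high, behind the fixtures: a bystander, loose.
- bench_timer: White bench timer, 62 mm high, behind the fixtures: a bystander, loose.
- notepad: Notebook 107 x 150 x 12 mm at the left: a bystander, loose.
- reagent_bottle: White bottle with screw cap, 68 mm across, 135 mm high, at the left: a bystander, loose.
Mind the look-alikes: they are no part of the job. What is shaped like the field_probe but red is not meant.

How it is judged (in metres and radians):
On the way:
1. the blade is upright in the zero-field block's slot, down to its line within 6 mm, and kept still there (z of field_probe in the frame of slot_mouth between -0.038 and -0.026 m and horizontal distance between field_probe and slot_mouth below 0.008 m and angle between field_probe's own z axis and vertical below 0.14 rad and linear speed of field_probe below 0.02 m/s), for 0.5 s.
At the end, for the whole second after the job is handed in: the gripper holds the probe still and upright (7 degrees), blade end within 5 mm of the ring's centre and on the table, its width along the lines (10 degrees), the table 2 to 8 mm down under 1.2 to 8 N; the probe is clear of block and stand, the fingers clear of the table (horizontal distance between field_probe and spot below 0.005 m and angle between field_probe's own z axis and vertical below 0.12 rad and angle between the y axis of field_probe and the y axis of spot, either way round below 0.17 rad and value of joint stage_table between 0.002 and 0.008 m and contact force between field_probe and field_stage between 1.2 and 8 N and z of field_probe in the frame of spot between -0.003 and 0.003 m and contact force between the fingers and field_probe above 1 N and contact force between the fingers and field_stage below 0.1 N and contact force between field_probe and zero_block below 0.1 N and contact force between field_probe and probe_stand below 0.1 N and linear speed of field_probe below 0.02 m/s); the arm keeps its last pose, push and grip.
It fails at once if the probe is pressed hard on the sprung table (over 15 N) (contact force between field_probe and field_stage above 15 N).
It fails at once if the probe is rammed into the zero-field block (over 25 N) (contact force between field_probe and zero_block above 25 N).
It fails at once if a bystander is shifted by more than 30 mm (distance of any of forceps, marker_1, tape_roll, parafilm_roll, bench_timer, notepad, reagent_bottle from where it was at the start of the episode above 0.03 m).
It also fails if it takes over 51 s, if anything falls off the work surface, if the arm or the gripper's body presses on something with over 40 N, if the wrist force passes 120 N, or if a joint passes its speed limit or range.

## Working session

There is one attempt and no reset: what is moved stays moved. The work goes in short steps, Python scripts to look and compute and a tool call to move; the robot and the scene stay as the last step left them, time stands still between calls to the robot, and variables do not carry over. Pictures are saved under pics/ and viewed, at most 10 in all, crops included, and the job is handed in when it is done.

Besides the shell and the picture viewer there is one more tool, called by a JSON object that holds its "name" and its "arguments", one argument or row to a line. play_rows: Moves the arm, as the interface text tells. Its arguments: {"type":"object","properties":{"steps":{"type":"array","items":{"type":"array","items":{"type":"array","items":{"type":"number"}}}},"force":{"type":"number"}},"required":["steps"]}

```bash
mkdir -p pics; ls
python3 - <<'E'
from cell import *
import cv2,numpy as np
o=get_obs();print({k:o[k] for k in('time_s','tool_pos','tool_rot','grip_width','force')})
a=[]
for n in('scene','top'):
    c=read_camera(n);np.savez(f'{n}.npz',**c);print(n,c['intrinsics'].tolist(),np.round(c['view'],4).tolist(),[k for k in c])
    cv2.imwrite(f'pics/{n}0.png',c['frame'][...,::-1])
    for t in('field_probe','probe_stand','zero_block','field_stage'):
        print(n,t,[(round(d['p'],2),d['extent']) for d in silhouettes(n,t)])
E
```

```text
pics
{'time_s': 0.0, 'tool_pos': array([0.14863138, 0.63218986, 0.22143383]), 'tool_rot': array([-1.79887294e+02,  6.14069513e-03,  1.66776817e+02]), 'grip_width': 0.0872753377175484, 'force': array([ 0.27720389,  0.60879459, -0.66192107])}
scene [[384.10531659034797, 0.0, 281.33607277976125], [0.0, 384.10531659034797, 214.36488364982404], [0.0, 0.0, 1.0]] [[0.6896, -0.7242, 0.0111, -0.3188], [0.4643, 0.4537, 0.7606, -0.393], [-0.5558, -0.5193, 0.6491, -0.7687], [0.0, 0.0, 0.0, 1.0]] ['frame', 'intrinsics', 'view']
scene field_probe [(0.88, [306.0, 276.7, 316.3, 318.3]), (0.8, [356.1, 289.3, 372.1, 317.5]), (0.7, [380.3, 269.1, 401.8, 308.9]), (0.63, [406.6, 284.5, 429.1, 324.5]), (0.61, [325.6, 285.4, 351.4, 306.0])]
scene probe_stand [(0.88, [332.4, 301.5, 379.9, 352.7])]
scene zero_block [(0.95, [230.3, 188.3, 256.2, 221.2]), (0.23, [324.0, 282.5, 348.2, 304.9])]
scene field_stage [(0.77, [290.5, 230.4, 336.5, 273.5]), (0.42, [227.7, 188.7, 258.3, 221.3])]
top [[508.3933946531998, 0.0, 280.01855224285015], [0.0, 508.3933946531998, 211.14154076505338], [0.0, 0.0, 1.0]] [[0.0226, -0.9997, -0.0051, 0.1007], [0.9991, 0.0224, 0.035, -0.5486], [-0.0349, -0.0059, 0.9994, -1.6591], [0.0, 0.0, 0.0, 1.0]] ['frame', 'intrinsics', 'view']
top field_probe [(0.59, [384.8, 234.8, 399.2, 242.2]), (0.59, [349.5, 252.8, 363.5, 260.1]), (0.59, [407.4, 200.2, 423.0, 206.3])]
top probe_stand [(0.68, [367.6, 219.6, 398.5, 249.6])]
top zero_block [(0.84, [207.7, 183.7, 242.7, 217.0]), (0.72, [266.2, 153.2, 278.6, 168.5])]
top field_stage [(0.24, [300.4, 187.2, 335.5, 217.2])]
```

Run:
```python
import cv2,numpy as np
s=cv2.imread('pics/scene0.png');t=cv2.imread('pics/top0.png')
a=cv2.resize(s[170:370,200:460],(780,600),interpolation=cv2.INTER_CUBIC)
b=cv2.resize(t[130:300,190:445],(798,532),interpolation=cv2.INTER_CUBIC)
cv2.imwrite('pics/s1.png',a);cv2.imwrite('pics/t1.png',b)
```

```text
(no output)
```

View pics/s1.png

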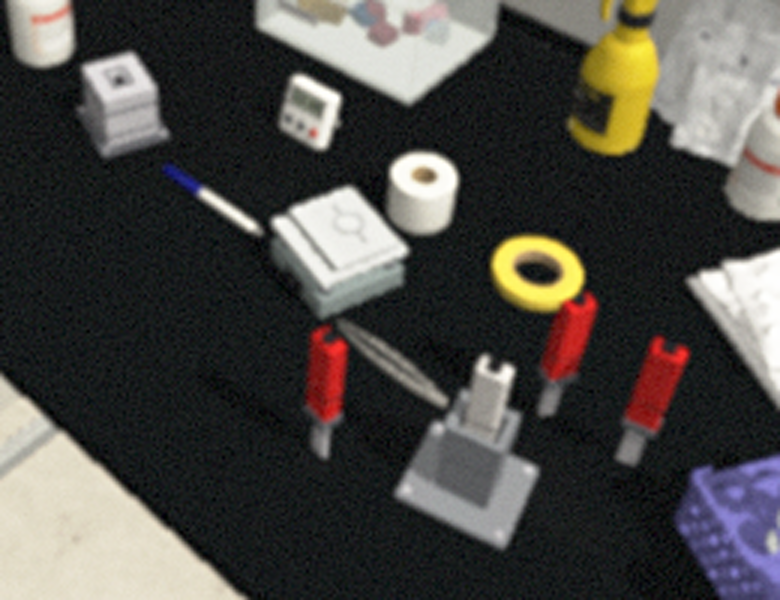

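View pics/t1.png

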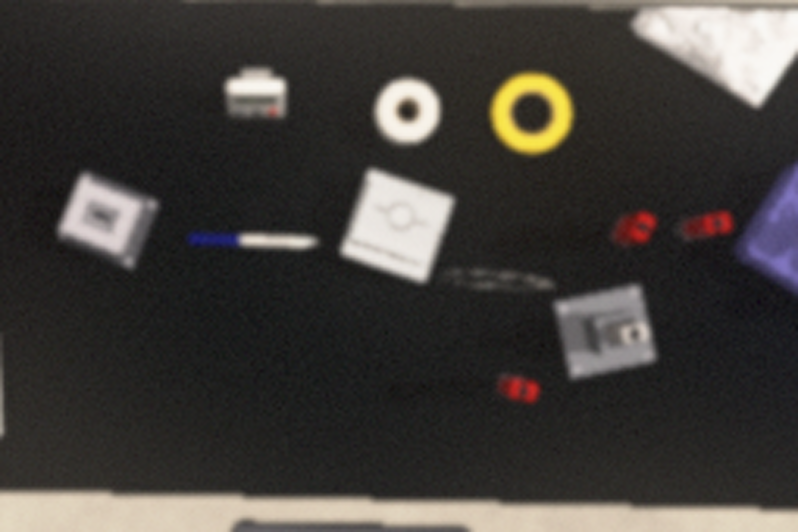

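Candidates in the scene picture: red probes at (308,300), (389,287) and (419,300), and a white one in the grey stand at (363,302). The white one fits the description. The top view puts the block at about (223,198), the stage spot at (318,199) and the white handle top at (392,236).

```bash
cat > h.py <<'E'
import numpy as np,cv2
from scipy.spatial.transform import Rotation as Ro
def ray(c,uv,z):
    K,V=c['intrinsics'],c['view'];R,t=V[:3,:3],V[:3,3]
    d=np.linalg.inv(K)@[uv[0],uv[1],1];d=R.T@(d*[1,-1,-1]);o=-R.T@t
    return (o+d*(z-o[2])/d[2])
def proj(c,P):
    V=c['view'];p=(np.atleast_2d(P)@V[:3,:3].T+V[:3,3])*[1,-1,-1];p=p@c['intrinsics'].T
    return p[:,:2]/p[:,2:]
def tool_delta(o,target,yaw):
    """shift in the tool's axes and turn about tool z (deg, mod 180) to bring TCP to target, upright at yaw"""
    R=Ro.from_euler('xyz',o['tool_rot'],degrees=True)
    s=R.inv().apply(np.array(target)-o['tool_pos'])
    w=R.inv()*Ro.from_euler('xyz',[180,0,yaw],degrees=True);w2=R.inv()*Ro.from_euler('xyz',[180,0,yaw+180],degrees=True)
    return s,w.as_rotvec(),w2.as_rotvec()
E
python3 - <<'E'
from h import *
t=dict(np.load('top.npz'))
f=lambda u,v:(190+u/3.129,130+v/3.129)
for n,pts,z in(('probe',[(633,333)],.147),('foot',[(556,302),(640,286),(656,360),(570,380)],.01),('block',[(102,214)],.066),
  ('spot',[(400,215)],.058),('stage',[(370,168),(455,200),(428,283),(340,255)],.058),('lines',[(375,207),(425,222)],.058),('bdir',[(85,172),(158,203)],.03)):
    P=np.array([ray(t,f(*p),z) for p in pts]);print(n,P.mean(0).round(3));
    if len(P)>1:
        d=P[1]-P[0];print('  dir',np.degrees(np.arctan2(d[1],d[0])).round(1),np.linalg.norm(np.diff(P,axis=0),axis=1).round(3))
E
```

```text
probe [ 0.473 -0.227  0.147]
foot [ 0.472 -0.228  0.01 ]
  dir -77.9 [0.09  0.079 0.092]
block [0.581 0.296 0.066]
spot [ 0.587 -0.007  0.058]
stage [ 0.575 -0.005  0.058]
  dir -109.4 [0.093 0.089 0.094]
lines [ 0.587 -0.007  0.058]
  dir -105.5 [0.053]
bdir [0.611 0.281 0.03 ]
  dir -111.7 [0.083]
```

{"name": "play_rows", "arguments": {
  "steps": [
    [[-0.041, -0.019, -0.002, 0, 0, 0, 0.087], [-0.041, -0.019, -0.002, 0, 0, 0, 0.087], [-0.041, -0.019, -0.002, 0, 0, 0, 0.087], [-0.041, -0.019, -0.002, 0, 0, 0, 0.087], [-0.041, -0.019, -0.002, 0, 0, 0, 0.087], [-0.041, -0.019, -0.002, 0, 0, 0, 0.087], [-0.041, -0.019, -0.002, 0, 0, 0, 0.087], [-0.041, -0.019, -0.002, 0, 0, 0, 0.087], [-0.041, -0.019, -0.002, 0, 0, 0, 0.087], [-0.041, -0.019, -0.002, 0, 0, 0, 0.087], [-0.041, -0.019, -0.002, 0, 0, 0, 0.087], [-0.041, -0.019, -0.002, 0, 0, 0, 0.087]]
  ]
}}

```text
time_s: 1.7
tool_pos: [0.5768, 0.2971, 0.247]
tool_rot: [180.0, 0.0, 166.8]
force: [-0.0, 1.0, -0.9]
grip_width: 0.0869
grasp_force: 0.0
```

Run:
```python
from cell import *
from h import *
o=get_obs();print({k:o[k] for k in('time_s','tool_pos','tool_rot','qpos')})
c=read_camera('wrist');np.savez('w1.npz',**c);print(c['intrinsics'].round(1).tolist())
V=c['view'];cp=-V[:3,:3].T@V[:3,3];R=Ro.from_euler('xyz',o['tool_rot'],degrees=True).as_matrix()
print('cam in tool',(R.T@(cp-o['tool_pos'])).round(3),'axes',(V[:3,:3]@R).round(2).tolist())
cv2.imwrite('pics/w1.png',c['frame'][...,::-1]);print(proj(c,[[.581,.296,.066],[.587,-.007,.058]]))
```

```text
{'time_s': 1.7, 'tool_pos': array([0.57677654, 0.29711947, 0.24700308]), 'tool_rot': array([1.79962378e+02, 2.56486796e-02, 1.66794684e+02]), 'qpos': array([-40.79551576,  17.68895019,  14.32947325,  81.85679715,
        -4.37948752,  80.95377078,  50.3637828 ])}
[[354.3, 0.0, 278.8], [0.0, 354.3, 210.4], [0.0, 0.0, 1.0]]
cam in tool [ 0.085  0.    -0.163] axes [[0.0, 1.0, 0.0], [0.95, -0.0, 0.3], [0.3, -0.0, -0.95]]
[[278.47635411 190.98443394]
 [  7.97769059 256.00114008]]
```

View pics/w1.png

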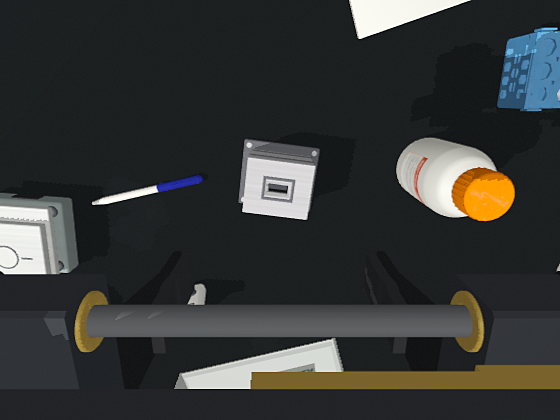

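The slot shows at (277,189), 2 px from where I predicted it, so the estimate holds. Next is the stage.

{"name": "play_rows", "arguments": {
  "steps": [
    [[-0.0113, -0.042, 0, 0, 0, 0, 0.087], [-0.0113, -0.042, 0, 0, 0, 0, 0.087], [-0.0113, -0.042, 0, 0, 0, 0, 0.087], [-0.0113, -0.042, 0, 0, 0, 0, 0.087], [-0.0113, -0.042, 0, 0, 0, 0, 0.087], [-0.0113, -0.042, 0, 0, 0, 0, 0.087], [-0.0113, -0.042, 0, 0, 0, 0, 0.087], [0, 0, 0, 0, 0, 0.141, 0.087], [0, 0, 0, 0, 0, 0.141, 0.087], [0, 0, 0, 0, 0, 0.141, 0.087], [0, 0, 0, 0, 0, 0.141, 0.087], [0, 0, 0, 0, 0, 0.141, 0.087]]
  ]
}}

```text
time_s: 2.95
tool_pos: [0.5852, -0.0058, 0.2467]
tool_rot: [180.0, -0.0, 126.1]
force: [-0.5, 0.3, 0.3]
grip_width: 0.0869
grasp_force: 0.0
```

```bash
cat >> h.py <<'E'
def warp(c,cx,cy,z,half=.05,n=400):
    q=np.array([[cx-half,cy-half],[cx+half,cy-half],[cx+half,cy+half],[cx-half,cy+half]])
    # output: right = -y, down = -x
    dst=np.float32([[ (cy+half-y)/(2*half)*n,(cx+half-x)/(2*half)*n] for x,y in q])
    src=proj(c,[[x,y,z] for x,y in q]).astype(np.float32)
    return cv2.warpPerspective(c['frame'],cv2.getPerspectiveTransform(src,dst),(n,n),flags=cv2.INTER_CUBIC)
E
python3 - <<'E'
from cell import *
from h import *
o=get_obs();print({k:o[k] for k in('time_s','tool_pos','tool_rot','qpos')})
c=read_camera('wrist');np.savez('w2.npz',**c)
a=warp(dict(np.load('w1.npz')),.581,.296,.066);b=warp(c,.587,-.007,.058)
cv2.imwrite('pics/w2.png',np.hstack([a,b])[...,::-1])
E
```

```text
{'time_s': 2.95, 'tool_pos': array([ 0.58520874, -0.00580583,  0.24667108]), 'tool_rot': array([ 1.79980474e+02, -1.64826491e-03,  1.26052354e+02]), 'qpos': array([-26.2412002 ,  10.24072504,  27.73673656,  91.66365115,
        -4.84415843,  79.27440912,  38.07299544])}
```

View pics/w2.png

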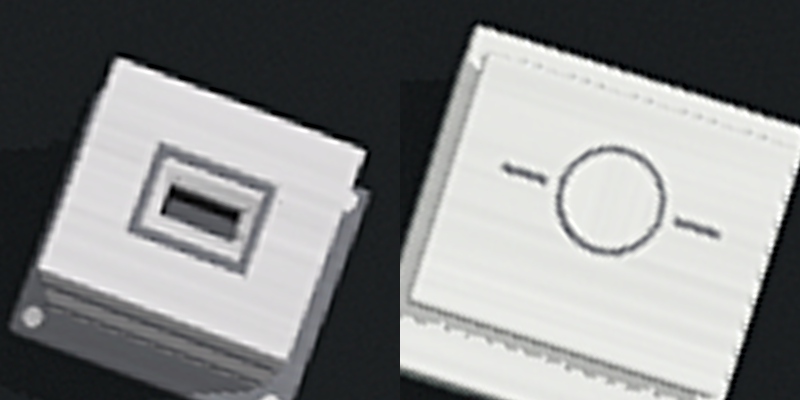

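The warped views, at 0.25 mm/px, show the slot centre near (204,208) with its long side about 20° off horizontal. The ring centre is at (611,200), and the lines are about 17° off. Now over the probe.

{"name": "play_rows", "arguments": {
  "steps": [
    [[-0.0188, -0.0368, 0, 0, 0, 0, 0.087], [-0.0188, -0.0368, 0, 0, 0, 0, 0.087], [-0.0188, -0.0368, 0, 0, 0, 0, 0.087], [-0.0188, -0.0368, 0, 0, 0, 0, 0.087], [-0.0188, -0.0368, 0, 0, 0, 0, 0.087], [-0.0188, -0.0368, 0, 0, 0, 0, 0.087], [0, 0, 0, 0, 0, 0.14, 0.087], [0, 0, 0, 0, 0, 0.14, 0.087], [0, 0, 0, 0, 0, 0.14, 0.087], [0, 0, 0, 0, 0, 0, 0.087]]
  ]
}}

```text
time_s: 4.0
tool_pos: [0.4744, -0.2277, 0.2467]
tool_rot: [180.0, -0.0, 102.4]
force: [0.1, 0.3, 0.3]
grip_width: 0.0871
grasp_force: 0.0
```

Run:
```python
from cell import *
from h import *
o=get_obs();print({k:o[k] for k in('time_s','tool_pos','tool_rot','qpos')})
c=read_camera('wrist');np.savez('w3.npz',**c)
print(proj(c,[[.473,-.227,.147]]))
a=warp(c,.473,-.227,.147,.04);b=warp(c,.473,-.227,.085,.05)
cv2.imwrite('pics/w3.png',np.hstack([a,b])[...,::-1])
```

```text
{'time_s': 4.0, 'tool_pos': array([ 0.47440824, -0.22772374,  0.24668137]), 'tool_rot': array([ 1.79972562e+02, -7.16068879e-03,  1.02414720e+02]), 'qpos': array([-14.17392431,   2.08657296,  38.2195709 ,  99.81341814,
        -1.33954329,  78.53222548,  36.70785994])}
[[278.08584992 210.04669567]]
```

View pics/w3.png

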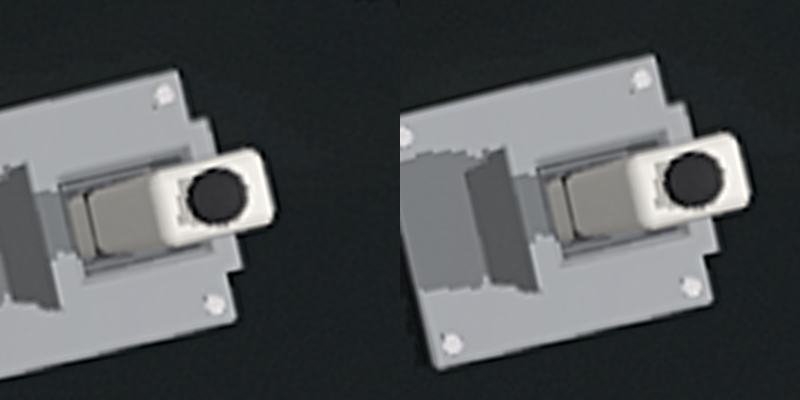

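The handle top is centred near (214,198) in the left view at 0.2 mm/px, tilted 13°, and it is the white probe. Going down to grasp it.

{"name": "play_rows", "arguments": {
  "force": 25,
  "steps": [
    [[-0.0019, -0.0013, 0, 0, 0, -0.01, 0.087], [0, 0, 0.036, 0, 0, 0, 0.087], [0, 0, 0.036, 0, 0, 0, 0.087], [0, 0, 0.036, 0, 0, 0, 0.087], [0, 0, 0.036, 0, 0, 0, 0.087], [0, 0, 0, 0, 0, 0, 0.087], [0, 0, 0, 0, 0, 0, 0.03], [0, 0, 0, 0, 0, 0, 0.02], [0, 0, 0, 0, 0, 0, 0.01], [0, 0, 0, 0, 0, 0, 0.01], [0, 0, 0, 0, 0, 0, 0.01], [0, 0, 0, 0, 0, 0, 0.01]]
  ]
}}

```text
time_s: 5.25
tool_pos: [0.4738, -0.2299, 0.103]
tool_rot: [180.0, 0.0, 102.9]
force: [0.7, -0.1, -0.3]
grip_width: 0.047
grasp_force: 0.0
```

{"name": "play_rows", "arguments": {
  "steps": [
    [[0, 0, 0, 0, 0, 0, 0.008], [0, 0, 0, 0, 0, 0, 0.008], [0, 0, 0, 0, 0, 0, 0.008], [0, 0, 0, 0, 0, 0, 0.008], [0, 0, 0, 0, 0, 0, 0.008], [0, 0, 0, 0, 0, 0, 0.008], [0, 0, 0, 0, 0, 0, 0.008], [0, 0, 0, 0, 0, 0, 0.008]]
  ]
}}

```text
time_s: 6.05
tool_pos: [0.4735, -0.2299, 0.1025]
tool_rot: [-180.0, -0.0, 102.9]
force: [-0.4, 0.0, 0.2]
grip_width: 0.016
grasp_force: 25.0
```

{"name": "play_rows", "arguments": {
  "steps": [
    [[0, 0, -0.01, 0, 0, 0, 0.008], [0, 0, -0.02, 0, 0, 0, 0.008], [0, 0, -0.03, 0, 0, 0, 0.008], [0, 0, -0.03, 0, 0, 0, 0.008], [0, 0, -0.03, 0, 0, 0, 0.008], [0, 0, -0.02, 0, 0, 0, 0.008], [0, 0, 0, 0, 0, 0, 0.008], [0, 0, 0, 0, 0, 0, 0.008]]
  ]
}}

```text
time_s: 6.85
tool_pos: [0.4735, -0.23, 0.2428]
tool_rot: [180.0, 0.0, 102.9]
force: [0.3, -0.2, -0.1]
grip_width: 0.0157
grasp_force: 25.0
```

Run:
```python
from cell import *
from h import *
o=get_obs();print({k:o[k] for k in('time_s','tool_pos','tool_rot','grip_width')})
c=read_camera('wrist');np.savez('w4.npz',**c);s=read_camera('scene');np.savez('s4.npz',**s)
p=o['tool_pos'];q=p-[0,0,.096];g=proj(s,[p,q]);print(proj(c,[p,q]),g)
u,v=g[0].astype(int)
a=cv2.resize(s['frame'][v-50:v+90,u-50:u+50],(400,560),interpolation=cv2.INTER_CUBIC)
b=cv2.resize(c['frame'],(400,300));b=np.vstack([b,cv2.resize(c['frame'][200:390,180:380],(400,260))])[:560]
cv2.imwrite('pics/w4.png',np.hstack([a,b])[...,::-1])
```

```text
{'time_s': 6.85, 'tool_pos': array([ 0.47353999, -0.22999439,  0.24280734]), 'tool_rot': array([1.79952391e+02, 8.24674539e-04, 1.02886355e+02]), 'grip_width': 0.015740212459158198}
[[280.18263602 271.02508532]
 [279.5768562  212.74434579]] [[371.40603484 261.58306888]
 [364.03807484 292.30334711]]
```

View pics/w4.png

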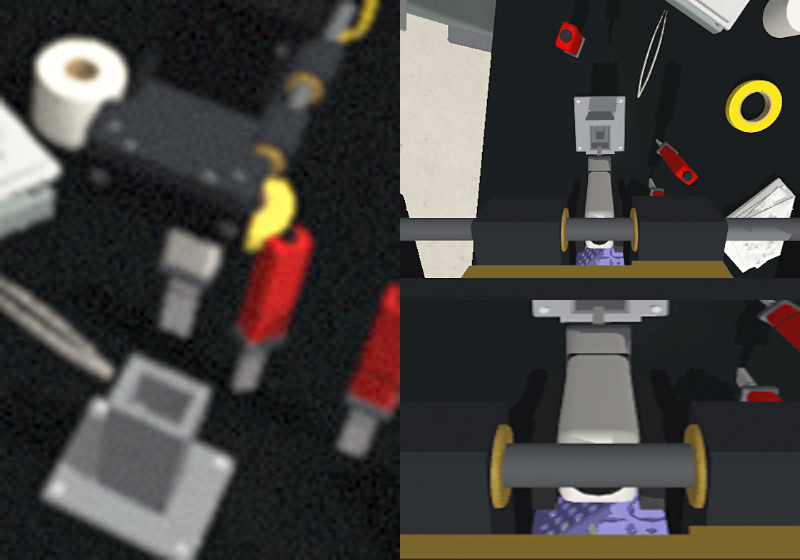

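{"name": "play_rows", "arguments": {
  "steps": [
    [[0.02, 0.009, 0, 0, 0, 0, 0.008], [0.0426, 0.0192, 0, 0, 0, 0, 0.008], [0.0426, 0.0192, 0, 0, 0, 0, 0.008], [0.0426, 0.0192, 0, 0, 0, 0, 0.008], [0.0426, 0.0192, 0, 0, 0, 0, 0.008], [0.0426, 0.0192, 0, 0, 0, 0, 0.008], [0.0426, 0.0192, 0, 0, 0, 0, 0.008], [0.0426, 0.0192, 0, 0, 0, 0, 0.008], [0.0426, 0.0192, 0, 0, 0, 0, 0.008], [0.0426, 0.0192, 0, 0, 0, 0, 0.008], [0.0426, 0.0192, 0, 0, 0, 0, 0.008], [0.0426, 0.0192, 0, 0, 0, 0, 0.008]]
  ]
}}

```text
time_s: 8.15
tool_pos: [0.5787, 0.2969, 0.2407]
tool_rot: [-179.9, 0.0, 102.9]
force: [1.3, -0.9, -0.9]
grip_width: 0.0159
grasp_force: 25.0
```

{"name": "play_rows", "arguments": {
  "steps": [
    [[0, 0, 0, 0, 0, 0.1, 0.008], [0, 0, 0, 0, 0, 0.14, 0.008], [0, 0, 0, 0, 0, 0.14, 0.008], [0, 0, 0, 0, 0, 0.12, 0.008], [0, 0, 0, 0, 0, 0.074, 0.008], [0, 0, 0, 0, 0, 0, 0.008], [0, 0, 0, 0, 0, 0, 0.008]]
  ]
}}

```text
time_s: 8.85
tool_pos: [0.5787, 0.2953, 0.2413]
tool_rot: [-179.9, 0.1, 70.1]
force: [-0.5, -0.7, -1.6]
grip_width: 0.0155
grasp_force: 25.0
```

Run:
```python
from cell import *
from h import *
o=get_obs();print({k:o[k] for k in('time_s','tool_pos','tool_rot','grip_width','qpos')})
print(tool_delta(o,[.5791,.2951,.17],70))
c=read_camera('wrist');np.savez('w5.npz',**c);s=read_camera('scene');np.savez('s5.npz',**s)
p=o['tool_pos'];q=p-[0,0,.096];g=proj(s,[p,q]);print(proj(c,[p,q,[.5791,.2951,.066]]),g)
u,v=g[1].astype(int)
a=cv2.resize(s['frame'][v-40:v+40,u-32:u+32],(400,500),interpolation=cv2.INTER_CUBIC)
b=cv2.resize(c['frame'][130:255,230:330],(400,500),interpolation=cv2.INTER_CUBIC)
print('scene org',u-32,v-40)
cv2.imwrite('pics/w5.png',np.hstack([a,b])[...,::-1])
```

```text
{'time_s': 8.85, 'tool_pos': array([0.57872208, 0.29528055, 0.24133025]), 'tool_rot': array([-1.79931262e+02,  9.35867294e-02,  7.01099366e+01]), 'grip_width': 0.015459880138197372, 'qpos': array([-44.79986332,  18.34441071,  19.83560071,  82.22712834,
        -6.19775088,  80.6196893 , -44.76280406])}
(array([7.53049262e-05, 5.02375647e-04, 7.13296719e-02]), array([-0.00119814,  0.00163455,  0.00191777]), array([-2.56597318e-03, -1.88089196e-03, -3.13967327e+00]))
[[280.41727161 270.13193192]
 [279.96894434 211.95277142]
 [280.20161195 187.03102555]] [[235.10378275 146.08235216]
 [237.2547639  174.18515951]]
scene org 205 134
```

View pics/w5.png

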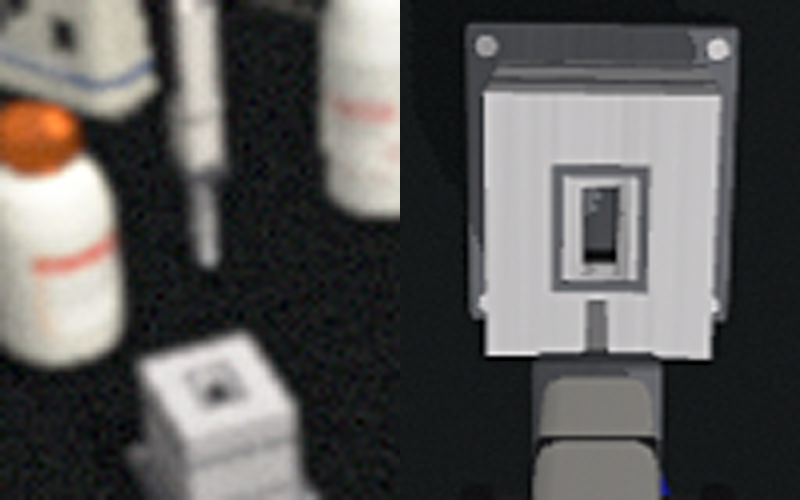

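Run:
```python
from h import *
c=dict(np.load('w5.npz'))
R=Ro.from_euler('xyz',[-179.931,.0936,70.11],degrees=True).as_matrix();p=np.array([.57872,.29528,.24133])
def P(x,y,h):return p+R@np.array([x,y,.096-h])
for n,q in(('bladeend+7',(.007,0,0)),('end L',(.007,-.002,0)),('end R',(.007,.002,0)),('collar bot',(.013,0,.048)),('collarL',(.013,-.01,.048)),('collarR',(.013,.01,.048)),('collar top',(.013,0,.055)),('handle bot',(.012,0,.055))):
    u=proj(c,[P(*q)])[0];print(n,u.round(1),'crop',(400+4*(u[0]-230)).round(),(4*(u[1]-130)).round())
```

```text
bladeend+7 [279.8 203.4] crop 599.0 294.0
end L [277.2 203.4] crop 589.0 294.0
end R [282.5 203.4] crop 610.0 294.0
collar bot [280.1 216. ] crop 600.0 344.0
collarL [264.1 215.9] crop 537.0 344.0
collarR [296. 216.] crop 664.0 344.0
collar top [280.1 219.6] crop 601.0 358.0
handle bot [280.1 221.2] crop 601.0 365.0
```

The wrist crop shows the slot centre at (280,187) and the blade end at (279,205). That puts the probe about 1.5 mm back along tool x in the grip, with no visible tilt. I'll correct for that and go down.

{"name": "play_rows", "arguments": {
  "steps": [
    [[0.0016, 0.0008, 0.01, 0, 0, 0, 0.008], [0, 0, 0.02, 0, 0, 0, 0.008], [0, 0, 0.02, 0, 0, 0, 0.008], [0, 0, 0.015, 0, 0, 0, 0.008], [0, 0, 0.005, 0, 0, 0, 0.008], [0, 0, 0.003, 0, 0, 0, 0.008], [0, 0, 0.003, 0, 0, 0, 0.008], [0, 0, 0.003, 0, 0, 0, 0.008], [0, 0, 0.003, 0, 0, 0, 0.008], [0, 0, 0.003, 0, 0, 0, 0.008], [0, 0, 0, 0, 0, 0, 0.008]]
  ]
}}

```text
time_s: 10.05
tool_pos: [0.5803, 0.2967, 0.1572]
tool_rot: [-180.0, 0.0, 70.0]
force: [0.1, -0.6, -1.0]
grip_width: 0.0159
grasp_force: 25.0
```

{"name": "play_rows", "arguments": {
  "steps": [
    [[0, 0, 0.003, 0, 0, 0, 0.008], [0, 0, 0.003, 0, 0, 0, 0.008], [0, 0, 0.003, 0, 0, 0, 0.008], [0, 0, 0.004, 0, 0, 0, 0.008], [0, 0, 0.004, 0, 0, 0, 0.008], [0, 0, 0.004, 0, 0, 0, 0.008], [0, 0, 0.003, 0, 0, 0, 0.008], [0, 0, 0.003, 0, 0, 0, 0.008], [0, 0, 0, 0, 0, 0, 0.008], [0, 0, 0, 0, 0, 0, 0.008], [0, 0, 0, 0, 0, 0, 0.008]]
  ]
}}

```text
time_s: 11.15
tool_pos: [0.5807, 0.2968, 0.1308]
tool_rot: [180.0, -0.0, 70.0]
force: [-0.7, -0.2, -0.2]
grip_width: 0.0158
grasp_force: 25.0
```

Run:
```python
from cell import *
from h import *
o=get_obs();print({k:o[k] for k in('time_s','tool_pos','tool_rot','force','wrist_torque')})
c=read_camera('wrist')
b=cv2.resize(c['frame'][150:300,200:360],(640,600),interpolation=cv2.INTER_CUBIC)
R=Ro.from_euler('xyz',o['tool_rot'],degrees=True).as_matrix()
for x,h in((.007-.0015,.032),(.013-.0015,.048),(.013-.0015,.055)):
    u=proj(c,[o['tool_pos']+R@np.array([x,0,.096-h])])[0];print((u-[200,150])*4)
u=proj(c,[[.5791+.342*.01,.2951+.94*.01,.066]])[0];print((u-[200,150])*4)
cv2.imwrite('pics/w6.png',b[...,::-1])
```

```text
{'time_s': 11.15, 'tool_pos': array([0.58065756, 0.29675325, 0.13080965]), 'tool_rot': array([ 1.79984448e+02, -2.23821300e-02,  7.00003349e+01]), 'force': array([-0.73032477, -0.17796576, -0.16375989]), 'wrist_torque': array([-0.09611903,  0.07141677, -0.00653442])}
[320.06427902 275.95908177]
[320.51384132 273.02969915]
[320.6981455  287.90783851]
[314.65294825 261.02340636]
```

View pics/w6.png

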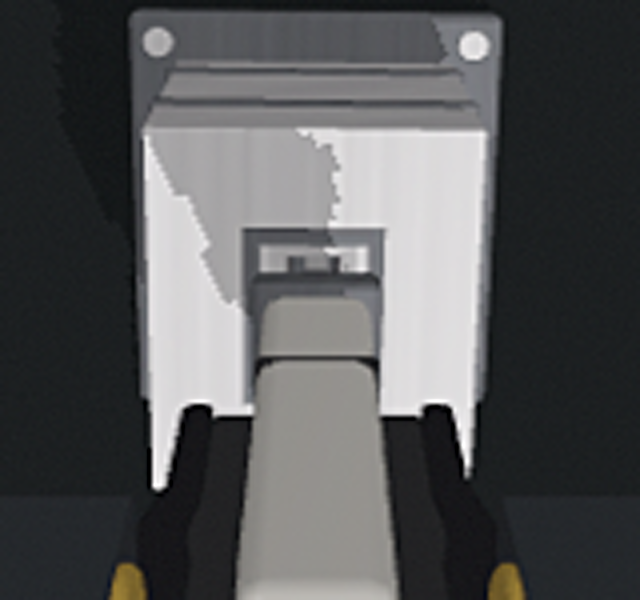

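The blade is in the slot with no contact force. The collar edge shows at crop row 274 against 273 predicted, so the depth is about 31–32 mm. Holding for a second, then lifting.

{"name": "play_rows", "arguments": {
  "steps": [
    [[0, 0, 0.001, 0, 0, 0, 0.008], [0, 0, 0, 0, 0, 0, 0.008], [0, 0, 0, 0, 0, 0, 0.008], [0, 0, 0, 0, 0, 0, 0.008], [0, 0, 0, 0, 0, 0, 0.008], [0, 0, 0, 0, 0, 0, 0.008], [0, 0, 0, 0, 0, 0, 0.008], [0, 0, 0, 0, 0, 0, 0.008], [0, 0, 0, 0, 0, 0, 0.008], [0, 0, 0, 0, 0, 0, 0.008], [0, 0, 0, 0, 0, 0, 0.008], [0, 0, 0, 0, 0, 0, 0.008]]
  ]
}}

```text
time_s: 12.4
tool_pos: [0.5805, 0.2967, 0.1296]
tool_rot: [180.0, -0.0, 70.0]
force: [0.8, 0.1, -0.1]
grip_width: 0.0156
grasp_force: 25.0
```

{"name": "play_rows", "arguments": {
  "steps": [
    [[0, 0, -0.003, 0, 0, 0, 0.008], [0, 0, -0.01, 0, 0, 0, 0.008], [0, 0, -0.015, 0, 0, 0, 0.008], [0, 0, -0.02, 0, 0, 0, 0.008], [0, 0, -0.02, 0, 0, 0, 0.008], [0, 0, -0.012, 0, 0, 0, 0.008], [0, 0, 0, 0, 0, 0, 0.008]]
  ]
}}

```text
time_s: 13.1
tool_pos: [0.5819, 0.2973, 0.2129]
tool_rot: [179.8, -0.2, 70.0]
force: [-0.4, -0.1, -0.6]
grip_width: 0.0156
grasp_force: 25.0
```

{"name": "play_rows", "arguments": {
  "steps": [
    [[-0.02, 0.0077, 0, 0, 0, 0, 0.008], [-0.0379, 0.0146, 0, 0, 0, 0, 0.008], [-0.0379, 0.0146, 0, 0, 0, 0, 0.008], [-0.0379, 0.0146, 0, 0, 0, 0, 0.008], [-0.0379, 0.0146, 0, 0, 0, 0, 0.008], [-0.0379, 0.0146, 0, 0, 0, 0, 0.008], [-0.0379, 0.0146, 0, 0, 0, 0, 0.008], [-0.0379, 0.0146, 0, 0, 0, 0, 0.008], [0, 0, 0, 0, 0, -0.049, 0.008], [0, 0, 0, 0, 0, 0, 0.008], [0, 0, 0, 0, 0, 0, 0.008]]
  ]
}}

```text
time_s: 14.2
tool_pos: [0.5855, -0.0087, 0.2087]
tool_rot: [-179.9, -0.0, 72.8]
force: [-0.7, 0.4, 0.4]
grip_width: 0.0158
grasp_force: 25.0
```

Run:
```python
from cell import *
from h import *
o=get_obs();print({k:o[k] for k in('time_s','tool_pos','tool_rot','qpos')})
print(tool_delta(o,[.5877,-.0085,.154],72.8)[:2])
c=read_camera('wrist');np.savez('w7.npz',**c)
b=cv2.resize(c['frame'][130:255,210:350],(672,600),interpolation=cv2.INTER_CUBIC)
R=Ro.from_euler('xyz',o['tool_rot'],degrees=True).as_matrix()
f=lambda P:((proj(c,[P])[0]-[210,130])*4.8).round()
for x,h in((.007-.0015,0),(.013-.0015,.048),(.013-.0015,.055)): print(f(o['tool_pos']+R@np.array([x,-.0003,.096-h])))
print('spot',f([.587,-.0098,.058]))
cv2.imwrite('pics/w7.png',b[...,::-1])
```

```text
{'time_s': 14.2, 'tool_pos': array([ 0.5854568 , -0.00865184,  0.2086859 ]), 'tool_rot': array([-1.79903459e+02, -1.00823154e-03,  7.27796412e+01]), 'qpos': array([-26.69194215,  11.60288316,  28.74855087,  94.70398159,
        -5.76879894,  75.25611524, -14.17796138])}
(array([0.00080817, 0.00218983, 0.05468231]), array([-1.68495967e-03, -1.78963134e-05, -3.55313697e-04]))
[333. 362.]
[334. 424.]
[334. 442.]
spot [345. 310.]
```

View pics/w7.png

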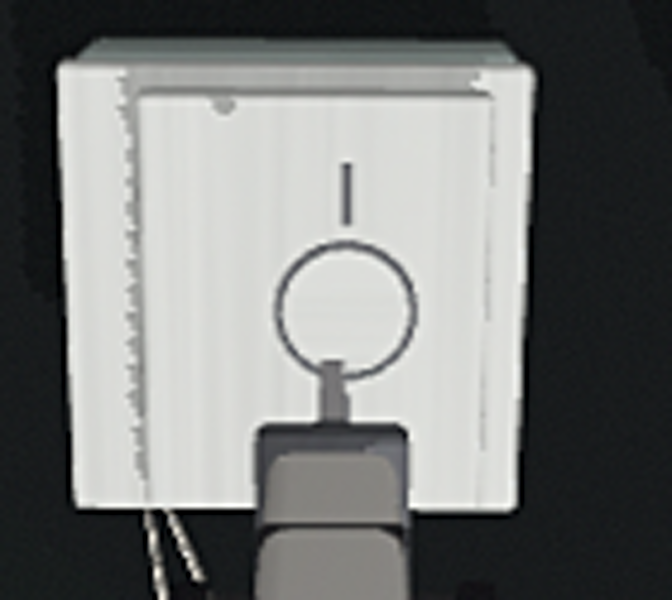

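The ring centre is at crop (346,310) and the blade end at (332,361), both within 1 px of prediction, and the line is parallel to the blade. I'll correct the position and go down.

{"name": "play_rows", "arguments": {
  "steps": [
    [[0.0008, 0.0023, 0.01, 0, 0, 0, 0.008], [0, 0, 0.015, 0, 0, 0, 0.008], [0, 0, 0.015, 0, 0, 0, 0.008], [0, 0, 0.006, 0, 0, 0, 0.008], [0, 0, 0.003, 0, 0, 0, 0.008], [0, 0, 0, 0, 0, 0, 0.008], [0, 0, 0, 0, 0, 0, 0.008], [0, 0, 0, 0, 0, 0, 0.008]]
  ]
}}

```text
time_s: 15.05
tool_pos: [0.5891, -0.0089, 0.1613]
tool_rot: [179.9, -0.0, 72.8]
force: [0.0, -0.0, -0.8]
grip_width: 0.0157
grasp_force: 25.0
```

```bash
cat > st.py <<'E'
from cell import *
from h import *
F=[]
for i in range(10):
    c=read_camera('wrist');o=get_obs();F.append(o['force'])
print(o['time_s'],o['tool_pos'],o['tool_rot'].round(2),'F',np.mean(F,0).round(2),np.std(F,0).round(2),'d',tool_delta(o,[.5877,-.0085,.149],72.8)[0].round(4))
E
python3 st.py
```

```text
15.55 [ 0.58864101 -0.00886408  0.16057143] [ 1.800e+02 -1.000e-02  7.281e+01] F [-0.12  0.07 -0.57] [0.46 0.37 0.35] d [ 0.0001 -0.001   0.0116]
```

{"name": "play_rows", "arguments": {
  "steps": [
    [[0, -0.0009, 0.002, 0, 0, 0, 0.008], [0, 0, 0.002, 0, 0, 0, 0.008], [0, 0, 0.001, 0, 0, 0, 0.008], [0, 0, 0.001, 0, 0, 0, 0.008], [0, 0, 0.001, 0, 0, 0, 0.008], [0, 0, 0.001, 0, 0, 0, 0.008], [0, 0, 0.001, 0, 0, 0, 0.008], [0, 0, 0, 0, 0, 0, 0.008], [0, 0, 0, 0, 0, 0, 0.008]]
  ]
}}

```text
time_s: 16.45
tool_pos: [0.5878, -0.0086, 0.1517]
tool_rot: [180.0, -0.0, 72.8]
force: [-0.1, 0.4, 2.0]
grip_width: 0.0158
grasp_force: 25.0
```

```bash
python3 st.py
```

```text
16.95 [ 0.58780832 -0.00858799  0.15160109] [ 1.800e+02 -1.000e-02  7.281e+01] F [-0.98 -0.09  1.58] [0.67 0.63 0.43] d [ 0.0001 -0.0001  0.0026]
```

{"name": "play_rows", "arguments": {
  "steps": [
    [[0, 0, 0.001, 0, 0, 0, 0.008], [0, 0, 0.001, 0, 0, 0, 0.008], [0, 0, 0.001, 0, 0, 0, 0.008], [0, 0, 0, 0, 0, 0, 0.008], [0, 0, 0, 0, 0, 0, 0.008], [0, 0, 0, 0, 0, 0, 0.008]]
  ]
}}

```text
time_s: 17.55
tool_pos: [0.5879, -0.0087, 0.1487]
tool_rot: [180.0, -0.0, 72.8]
force: [-0.4, -0.0, 3.5]
grip_width: 0.0158
grasp_force: 25.0
```

```bash
cat >> st.py <<'E'
b=cv2.resize(c['frame'][130:255,210:350],(672,600),interpolation=cv2.INTER_CUBIC)
R=Ro.from_euler('xyz',o['tool_rot'],degrees=True).as_matrix()
f=lambda P:((proj(c,[P])[0]-[210,130])*4.8).round()
for x,h in((.007-.0015,0),(.013-.0015,.048),(.013-.0015,.055)): print(f(o['tool_pos']+R@np.array([x,-.0003,.096-h])))
e=np.array([.2957,.9553,0])
for z in(.058,.053,.048): print(z,'ring top',f(np.array([.587,-.0098,z])+e*.0125),'line',f(np.array([.587,-.0098,z])+e*.028))
cv2.imwrite('pics/w8.png',b[...,::-1])
E
python3 st.py
```

```text
18.05 [ 0.58782634 -0.00863644  0.14857791] [179.99  -0.    72.81] F [-0.79 -0.09  3.52] [0.43 0.64 0.46] d [ 0.0001 -0.0002 -0.0004]
[333. 362.]
[334. 424.]
[334. 442.]
0.058 ring top [332. 337.] line [333. 239.]
0.053 ring top [332. 328.] line [333. 232.]
0.048 ring top [332. 320.] line [333. 225.]
```

View pics/w8.png

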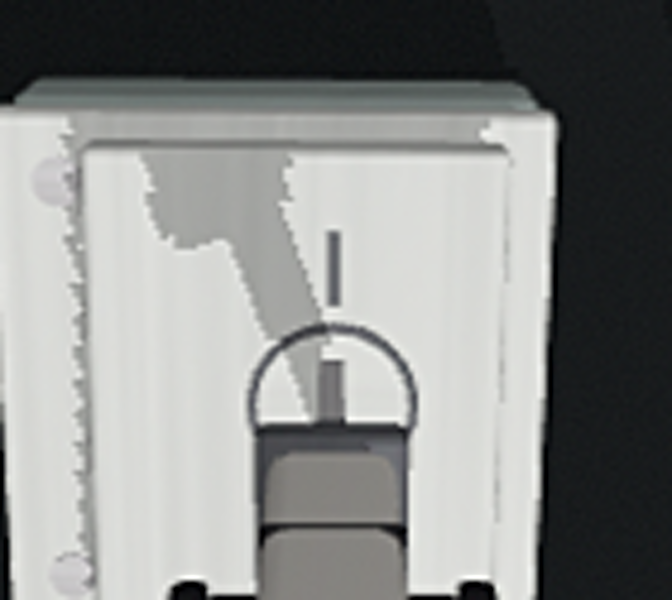

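The ring's far edge is at crop row 327 and the line's end at row 231, which matches the table sunk about 5 mm. The blade end is at (331,361), centred in the ring, and the contact force is about 4 N. Handing in.

```bash
python3 -c "
from cell import *
print(sign_off())"
```

```text
the job is handed in; nothing more can be done
None
```

I handed the job in at about 18 s of the 51 s allowed, but the sign-off gave no verdict. The blade was held still in the slot for just over a second, about 32 mm deep. At the end the probe was upright in the ring, with the table about 5 mm down under about 4 N.

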